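# Press down the row of vial stoppers

## Robot

A 6-joint arm with a two-finger parallel gripper is mounted at the origin on the work surface. World frame = base frame: x ahead of the robot, y to its left, z up, the work surface at z = 0. Lengths are in mm, angles in rad, forces in N, time in s.
With the tool pointing down it reaches from about 275 to 1000 mm from the base axis. Payload 8.4 kg.
Tool frame: the origin (TCP) lies at the very end of the fingers, on their centre line; the grasp point (between the pads) lies 19 mm behind it (r.tcp_to_grasp is the distance from the TCP to the grasp point, in mm); z points along the fingers, y is the line along which they close (so a half turn about z gives the same grasp; the last joint's range is limited). The gripper opens to 85 mm and grips with 20 to 120 N. Pads are 22 mm wide; open, the fingers measure 114 mm over their backs; the gripper's body (76 mm by 85 mm) begins 54 mm behind the grasp point. The pads swing forward as they close: fully open they stand 13 mm farther back than shut.
Start: joints at [1.229, 0.353, 1.633, -0, 1.155, -0.002], TCP at [208.31, 589.266, 231.281] pointing down, gripper open.
Joint ranges: [-2.63, 2.63], [-0.92, 2.1], [0.06, 2.66], [-1.3, 4.44], [0, 2.69], [-3.02, 3.02]. Speed limits (rad/s): [2.22, 2.22, 2.79, 3.14, 3.14, 3.14].

## Interface

Orientations are given as [roll, pitch, yaw] about the fixed x, y, z axes, in that order (R = Rz(yaw) Ry(pitch) Rx(roll)).
In Python, from rig import r gives the robot as it stands. The module is installed in compiled form; this text tells all that it offers.
- The arm moves only by the tool play_rows, never from a script. Its argument "rows" is a list of rows, each an object with "dp": the shift along the tool's x, y, z in units of 40 mm (1.0 is 40 mm), a list of three; "turn": the turn, a rotation vector about the tool's x, y, z in units of 6 degrees (1.0 is 6 degrees), a list of three; "fingers": the closure, from 0 (fully open) to 1 (shut). In form: [{"dp": [tx, ty, tz], "turn": [wx, wy, wz], "fingers": fingers}, ...]. A call has 1 to 5 rows; each row shifts and turns the commanded pose from where the row before left it, along the tool's axes as they then stand; what a row does not reach is not made up. A row lasts 1/12 s, in which the tool goes at most 41.7 mm and 7.16 degrees, less where a joint would pass 70% of its speed; a pose out of reach is approached as far as the arm can. A call is refused whole if a number of a shift passes 1 or a number of a turn 1, either way. A call with a gripper value outside its range is refused whole. The fingers move at their own pace and stop on an object; "force" is the grip in N (left out, the last holds). Time passes only in rows, so rows that do not move let the fingers close. It gives the time, the measured TCP pose, the force, the opening and the grip force at its end, in the units of the state.
- r.sense(): the state, without advancing time (a new reading comes with each control period).
- r.grab_frame(name): name is "scene" or "top" or "wrist"; returns a dict with "pixels" (384x512x3 uint8, red, green, blue), "fx", "fy", "cx", "cy" (pixels), "pose" (4x4, takes a point from camera to world coordinates). Camera axes: x right, y down, z forward; pixel columns grow to the right and rows downward; lengths in mm; the calibration is good to about 2 mm. A picture is of the moment at which its call begins. There is no depth.
- r.sign_off(): hands the job in; it is judged then, once.
The state is a dict: "clock": time; "qpos": joint angles; "qvel": joint speeds; "joint_efforts": joint torques, N m; "eef_pos": TCP position; "tcp_rot": TCP orientation; "contact_force": force on the tool from outside, world axes, zero at the start; "wrist_torque": the same for the moment, N m; "opening": opening from 0.0 (shut) to 1.0 (fully open); "grasp_force": force on a finger pad.
Only numpy, scipy, OpenCV 4.12 (cv2) and the standard library are available. Lean on these libraries where they do the work, as an engineer would, in place of code of your own. Each camera call takes 0.05 s, during which the arm holds its last target. There are 200 camera calls.

## Task

The black stoppers on the row of four wide vials in the blue rack have crept up. Go along that row with the fingertips, starting at the end of the rack with the carrying loop and taking them in order, and gently press each stopper straight down until it sits fully home on its vial. Only press: lift nothing, leave the vials standing in the rack, and do not shift the rack or disturb anything else on the desk.

Things in the scene. Friction and masses are not known exactly. Their poses are not given: they have to be found in the camera images.
- rack: loose blue rack, 205 x 100 mm, 0.35 kg, upper deck 62 mm high, at any yaw. Origin: centre of its underside on the desk. Its x runs along the rows, away from the end with the carrying loop, which sticks out 38 mm at the -x end at deck height. Row at y = -22 mm: four wide stoppered vials at x = -67.5, -22.5, 22.5, 67.5 mm. Row at y = +26 mm: three short thin tubes.
- vial1: the first (next to the carrying loop) wide vial in its row: clear flat-bottomed cylinder with dark soil in it, 25 mm diameter, 85 mm tall without stopper, loose in its hole. Origin: centre of its underside, which stands 6 mm above the desk; z up.
- top1 (a point): centre of the flat top face of the stopper of vial1; moves with the stopper. Black rubber stopper, head 27 mm across, 12 mm thick, springy: it gives about 1 mm per 4 N (up to 5 mm) and comes back. Fully home, this point is 103 mm above the desk (97 mm above the vial's origin); at the start it is 4 to 7 mm higher.
- stopper1 (a joint): how far the stopper of vial1 stands proud of fully home (m): 0 = home, up to 0.009. It slides straight down in the vial against about 2.5 N of friction and stays where it is left.
- vial2: the second wide vial in its row: clear flat-bottomed cylinder with dark soil in it, 25 mm diameter, 85 mm tall without stopper, loose in its hole. Origin: centre of its underside, which stands 6 mm above the desk; z up.
- top2 (a point): centre of the flat top face of the stopper of vial2; moves with the stopper. Black rubber stopper, head 27 mm across, 12 mm thick, springy: it gives about 1 mm per 4 N (up to 5 mm) and comes back. Fully home, this point is 103 mm above the desk (97 mm above the vial's origin); at the start it is 4 to 7 mm higher.
- stopper2 (a joint): how far the stopper of vial2 stands proud of fully home (m): 0 = home, up to 0.009. It slides straight down in the vial against about 2.5 N of friction and stays where it is left.
- vial3: the third wide vial in its row: clear flat-bottomed cylinder with dark soil in it, 25 mm diameter, 85 mm tall without stopper, loose in its hole. Origin: centre of its underside, which stands 6 mm above the desk; z up.
- top3 (a point): centre of the flat top face of the stopper of vial3; moves with the stopper. Black rubber stopper, head 27 mm across, 12 mm thick, springy: it gives about 1 mm per 4 N (up to 5 mm) and comes back. Fully home, this point is 103 mm above the desk (97 mm above the vial's origin); at the start it is 4 to 7 mm higher.
- stopper3 (a joint): how far the stopper of vial3 stands proud of fully home (m): 0 = home, up to 0.009. It slides straight down in the vial against about 2.5 N of friction and stays where it is left.
- vial4: the fourth (at the end without the loop) wide vial in its row: clear flat-bottomed cylinder with dark soil in it, 25 mm diameter, 85 mm tall without stopper, loose in its hole. Origin: centre of its underside, which stands 6 mm above the desk; z up.
- top4 (a point): centre of the flat top face of the stopper of vial4; moves with the stopper. Black rubber stopper, head 27 mm across, 12 mm thick, springy: it gives about 1 mm per 4 N (up to 5 mm) and comes back. Fully home, this point is 103 mm above the desk (97 mm above the vial's origin); at the start it is 4 to 7 mm higher.
- stopper4 (a joint): how far the stopper of vial4 stands proud of fully home (m): 0 = home, up to 0.009. It slides straight down in the vial against about 2.5 N of friction and stays where it is left.
- tube1: bystander: short thin tube with a white screw cap, 18 mm across the cap, 75 mm tall, its top 81 mm above the desk, standing in the rack beside vial1. Origin: centre of its underside.
- tube2: bystander: short thin tube with a white screw cap, 18 mm across the cap, 75 mm tall, its top 81 mm above the desk, standing in the rack beside vial2. Origin: centre of its underside.
- tube3: bystander: short thin tube with a white screw cap, 18 mm across the cap, 75 mm tall, its top 81 mm above the desk, standing in the rack beside vial4. Origin: centre of its underside.
- mug: bystander: white mug, 82 mm across, 92 mm tall, origin centre of underside.
- dishes: bystander: low white stack of two round dishes, 92 mm across, 29 mm tall, origin centre of underside.
- marker: bystander: marker pen lying on the desk, about 138 mm long along its x, 17 mm thick, origin underside near its middle.
- mouse: bystander: black computer mouse, 105 x 60 x 32 mm, origin centre of underside.
- bottle: bystander: white bottle with a grey cap, 64 mm across, 160 mm tall, origin centre of underside.
There are look-alikes about, which are no part of the job. What is shaped like the vial3 but pink or turquoise is not meant.

How it is judged (in metres and radians):
On the way, in this order (a step that is already met when the one before it is completed fails the run):
1. the first (next to the carrying loop) stopper is pressed home (value of joint stopper1 below 0.0015 m), for 0.05 s.
2. the second stopper is pressed home (value of joint stopper2 below 0.0015 m), for 0.05 s.
3. the third stopper is pressed home (value of joint stopper3 below 0.0015 m), for 0.05 s.
4. the fourth (at the end without the loop) stopper is pressed home (value of joint stopper4 below 0.0015 m), for 0.05 s.
At the end, for the whole second after the job is handed in: All four stoppers are within 1.5 mm of fully home, pressed in order from the loop end; every vial stands in its hole (tilt under 0.12 rad, underside under 12 mm above the desk); the rack is level (0.05 rad), at rest and within 25 mm of where it started (value of joint each of stopper1, stopper2, stopper3, stopper4 below 0.0015 m and angle between rack's own z axis and vertical below 0.05 rad and distance of rack from where it was at the start of the episode below 0.025 m and linear speed of rack below 0.02 m/s and angle between each of vial1, vial2, vial3, vial4's own z axis and vertical below 0.12 rad and height (world z) of each of vial1, vial2, vial3, vial4 below 0.012 m); the robot touches nothing.
It fails at once if a vial or short tube is lifted in its hole (15 mm) (height (world z) of any of vial1, vial2, vial3, vial4, tube1, tube2, tube3 above 0.021 m).
It fails at once if the rack is lifted (10 mm), tipped (0.2 rad) or shifted (25 mm) (height (world z) of rack above 0.01 m or angle between rack's own z axis and vertical above 0.2 rad or distance of rack from where it was at the start of the episode above 0.025 m).
It fails at once if a vial or its stopper is pushed harder than 30 N (contact force between the fingers and vial1 above 30 N or contact force between the fingers and vial2 above 30 N or contact force between the fingers and vial3 above 30 N or contact force between the fingers and vial4 above 30 N).
It fails at once if a bystander is moved more than 25 mm (distance of any of tube1, tube2, tube3, mug, dishes, marker, mouse, bottle from where it was at the start of the episode above 0.025 m).
It also fails if it takes over 38 s, if anything falls off the work surface, if the arm or the gripper's body presses on something with over 40 N, if the wrist force passes 120 N, or if a joint passes its speed limit or range.

## Working session

There is one attempt and no reset: what is moved stays moved. The work goes in short steps, Python scripts to look and compute and a tool call to move; the robot and the scene stay as the last step left them, time stands still between calls to the robot, and variables do not carry over. Pictures are saved under pics/ and viewed, at most 10 in all, crops included, and the job is handed in when it is done.

Besides the shell and the picture viewer there is one more tool, called after "Call:" as name(argument=value, ...), one argument or row to a line, values as JSON. play_rows: Moves the arm, as the interface text tells. Its arguments: {"type":"object","properties":{"rows":{"type":"array"},"force":{"type":"number"}},"required":["rows"]}

```bash
mkdir -p pics
python3 - <<'E'
from rig import r
import cv2,numpy as np
for n in("top","scene"):
    f=r.grab_frame(n);cv2.imwrite(f"pics/{n}0.png",f["pixels"][:,:,::-1]);np.savez(f"{n}0.npz",**f)
    print(n,f["fx"],f["fy"],f["cx"],f["cy"],np.round(f["pose"],3).tolist())
s=r.sense();print(s["clock"],s["eef_pos"],s["tcp_rot"],s["contact_force"],s["opening"])
E
```

```text
top 420.66003576985815 420.66003576985815 260.5975191125286 200.9960631471652 [[-0.01, -0.99, 0.138, 248.68], [-1.0, 0.008, -0.02, 4.515], [0.019, -0.138, -0.99, 1616.587], [0.0, 0.0, 0.0, 1.0]]
scene 474.93922490298434 474.93922490298434 259.87899201914865 194.9927609259498 [[0.546, 0.595, -0.59, 1344.478], [0.838, -0.382, 0.391, -613.711], [0.007, -0.708, -0.706, 1134.499], [0.0, 0.0, 0.0, 1.0]]
0.1 [208.16128957 588.87033752 230.64293342] [-3.14035911e+00 -3.18135248e-05  2.80178218e+00] [ 1.01830937 -0.21633306  1.31177435] 0.9987421027313882
```

View pics/top0.png

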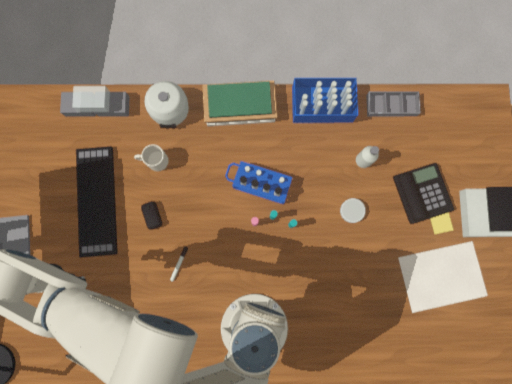

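View pics/scene0.png

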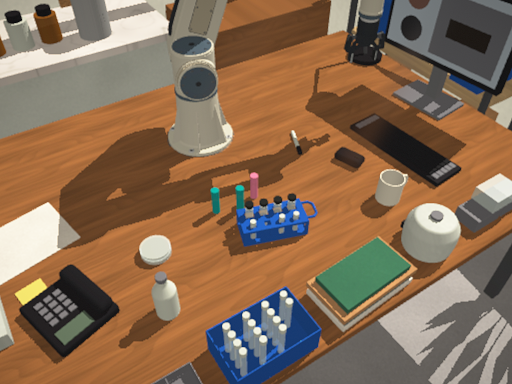

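The top view shows the blue rack at about (263,183), with its loop at the left end at (232,172). The four black stoppers are at about (242,180), (255,184), (267,188) and (279,191). The look-alikes are the pink one at (255,220) and the turquoise ones at (274,214) and (293,223). They stand outside the rack and are not meant. I'll measure the stoppers and confirm them in a crop.

```bash
cat > h.py <<'E'
import numpy as np,cv2
def ray(f,u,v):
    P=f["pose"];d=P[:3,:3]@np.array([(u-f["cx"])/f["fx"],(v-f["cy"])/f["fy"],1]);return P[:3,3],d
def onz(f,u,v,z):
    o,d=ray(f,u,v);return o+d*(z-o[2])/d[2]
def blobs(m,lo,hi):
    n,l,s,c=cv2.connectedComponentsWithStats(m.astype(np.uint8));return [(c[i],s[i,4]) for i in range(1,n) if lo<=s[i,4]<=hi]
E
python3 - <<'E'
import numpy as np,cv2
from h import *
out=[]
for n,(x0,x1,y0,y1) in {"top":(220,310,150,240),"scene":(200,330,165,255)}.items():
    f=dict(np.load(n+"0.npz"));p=f["pixels"][y0:y1,x0:x1]
    out.append(cv2.resize(p[:,:,::-1],None,fx=4.4 if n=="top" else 3,fy=4.4 if n=="top" else 3,interpolation=cv2.INTER_CUBIC)[:270 if 0 else 400,:395])
    g=p.astype(int).max(2)
    for c,a in blobs(g<60,8,300):
        u,v=c+[x0,y0];print(n,np.round([u,v],1),a,np.round(onz(f,u,v,108),1))
    hsv=cv2.cvtColor(p,cv2.COLOR_RGB2HSV)
    b=(hsv[:,:,0]>105)&(hsv[:,:,0]<125)&(hsv[:,:,1]>150)&(hsv[:,:,2]>70)
    if n=="top":
        pts=np.argwhere(b)[:,::-1]+[x0,y0]; W=np.array([onz(f,*q,62)[:2] for q in pts]).astype(np.float32);print(cv2.minAreaRect(W))
    for k,mm in {"teal":(hsv[:,:,0]>78)&(hsv[:,:,0]<98)&(hsv[:,:,1]>120),"pink":(hsv[:,:,0]>160)&(hsv[:,:,0]<178)&(hsv[:,:,1]>80)}.items():
        for c,a in blobs(mm,10,900): print(n,k,c+[x0,y0],a,np.round(onz(f,*(c+[x0,y0]),95),0))
h=max(o.shape[0] for o in out)
cv2.imwrite("pics/crop1.png",np.hstack([cv2.copyMakeBorder(o,0,h-o.shape[0],0,0,0) for o in out]))
E
```

```text
top [267.  186.1] 8 [513.8 -49.9 108. ]
top [278.2 190.4] 13 [497.8 -90.5 108. ]
((537.8975830078125, -31.315101623535156), (201.5095977783203, 102.90642547607422), 71.81068420410156)
top teal [273.12195122 214.26829268] 41 [412. -71.  95.]
top teal [292.55813953 223.11627907] 43 [ 379. -142.   95.]
top pink [254.48837209 220.76744186] 43 [389.  -3.  95.]
scene [291.4 196.9] 45 [546.3  30.7 108. ]
scene [277.4 199.8] 46 [533.1 -12.3 108. ]
scene [263.2 202.2] 46 [518.2 -54.1 108. ]
scene [248.7 204.5] 48 [503.1 -96.  108. ]
scene teal [239.58385093 196.26708075] 161 [447. -94.  95.]
scene teal [215.1734104  199.62427746] 173 [ 419. -165.   95.]
scene pink [253.35502959 184.63905325] 169 [426. -31.  95.]
```

View pics/crop1.png

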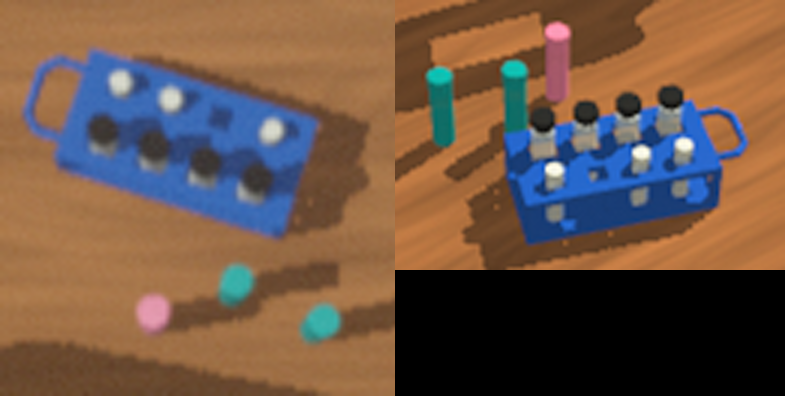

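The crop confirms it. The black stoppers are on the four clear vials in the rack, on the near side, and the loop is at the +y end, so the order is from +y to -y. The pink and turquoise ones stand free on the desk. Next I'll shut the fingers and go above the row at a safe height.

Call:
play_rows(
  rows=[
    {"dp": [-0.7,-0.7,0],"turn": [0,0,0],"fingers": 1},
    {"dp": [-0.7,-0.7,0],"turn": [0,0,0],"fingers": 1},
    {"dp": [-0.7,-0.7,0],"turn": [0,0,0],"fingers": 1},
    {"dp": [-0.7,-0.7,0],"turn": [0,0,0],"fingers": 1},
    {"dp": [-0.7,-0.7,0],"turn": [0,0,0],"fingers": 1},
  ],
)

```text
clock: 0.52
eef_pos: [293.8, 408.7, 230.9]
tcp_rot: [-3.141, -0.0, 2.802]
contact_force: [1.5, -0.9, 0.5]
opening: 0.298
grasp_force: 0.0
```

Call:
play_rows(
  rows=[
    {"dp": [-0.7,-0.7,0],"turn": [0,0,0],"fingers": 1},
    {"dp": [-0.7,-0.7,0],"turn": [0,0,0],"fingers": 1},
    {"dp": [-0.7,-0.7,0],"turn": [0,0,0],"fingers": 1},
    {"dp": [-0.7,-0.7,0],"turn": [0,0,0],"fingers": 1},
    {"dp": [-0.7,-0.7,0],"turn": [0,0,0],"fingers": 1},
  ],
)

```text
clock: 0.93
eef_pos: [379.2, 230.1, 231.2]
tcp_rot: [-3.142, -0.0, 2.802]
contact_force: [0.5, 1.6, 0.3]
opening: 0.002
grasp_force: 0.0
```

Call:
play_rows(
  rows=[
    {"dp": [-0.7,-0.7,0],"turn": [0,0,0],"fingers": 1},
    {"dp": [-0.7,-0.7,0],"turn": [0,0,0],"fingers": 1},
    {"dp": [-0.7,-0.7,0],"turn": [0,0,0],"fingers": 1},
    {"dp": [-0.7,-0.5,0],"turn": [0,0,0],"fingers": 1},
    {"dp": [-0.7,0,0],"turn": [0,0,0],"fingers": 1},
  ],
)

```text
clock: 1.35
eef_pos: [475.6, 83.5, 231.1]
tcp_rot: [-3.14, -0.001, 2.8]
contact_force: [0.7, 1.0, 0.3]
opening: -0.0
grasp_force: 0.0
```

Run:
```python
from rig import r
import cv2,numpy as np
f=r.grab_frame("wrist");cv2.imwrite("pics/w1.png",f["pixels"][:,:,::-1]);np.savez("w1.npz",**f)
s=r.sense();print(s["clock"],s["eef_pos"],s["tcp_rot"],s["contact_force"],s["opening"],f["fx"],np.round(f["pose"],2).tolist())
```

```text
1.4 [481.39649865  83.85880286 231.72929298] [3.14104718 0.00408435 2.79935484] [5.07475474 0.05162164 1.43690842] -0.0008419093856546501 300.55011384483333 [[0.34, 0.9, 0.27, 406.93], [0.94, -0.32, -0.1, 108.86], [-0.0, 0.28, -0.96, 374.3], [0.0, 0.0, 0.0, 1.0]]
```

View pics/w1.png

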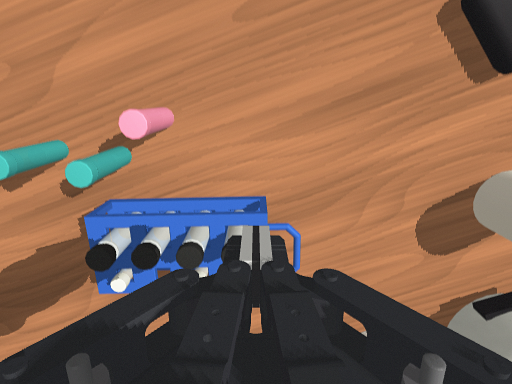

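The wrist view shows black stopper heads 4, 3 and 2 at about (101,257), (146,256) and (190,255). Stopper 1 is hidden behind the fingers at about (240,250). I'll cast the head centroids onto mid-head height and fit the known 45 mm row.

Run:
```python
import numpy as np,cv2
from h import *
def fit(k,P):
    k=np.array(k);P=np.array(P);A=[];b=[]
    # c + x*(cos,sin), x known
    x=np.array([-67.5,-22.5,22.5,67.5])[k];c=P.mean(0);d=((x-x.mean())[:,None]*(P-c)).sum(0);yaw=np.arctan2(d[1],d[0]);e=np.array([np.cos(yaw),np.sin(yaw)])
    sc=np.hypot(*d)/((x-x.mean())**2).sum();o=c-x.mean()*e
    print("yaw",yaw,"scale",sc,"\n",np.round([o+q*e for q in(-67.5,-22.5,22.5,67.5)],1))
f=dict(np.load("w1.npz"));p=f["pixels"]
g=p.astype(int).max(2)<60;m=np.zeros_like(g);m[235:275,80:212]=g[235:275,80:212]
B=sorted([(c,a) for c,a in blobs(m,100,2000)],key=lambda t:t[0][0]);print(B)
P=[onz(f,*c,103)[:2] for c,a in B];print(np.round(P,1));fit([3,2,1],P)
f=dict(np.load("scene0.npz"));p=f["pixels"];g=p.astype(int).max(2)<60;m=np.zeros_like(g);m[190:215,240:300]=g[190:215,240:300]
B=sorted([(c,a) for c,a in blobs(m,30,100)],key=lambda t:-t[0][0]);P=[onz(f,*c,103)[:2] for c,a in B];fit([0,1,2,3],P)
```

```text
[(array([100.61912226, 257.07210031]), np.int32(638)), (array([145.16006885, 255.57659208]), np.int32(581)), (array([188.2141844 , 258.53049645]), np.int32(705))]
[[500.4 -91.9]
 [513.9 -48.5]
 [531.6  -8.8]]
yaw -1.929703688995731 scale 0.9863126187357504 
 [[546.9  34.5]
 [531.1  -7.6]
 [515.3 -49.7]
 [499.5 -91.8]]
yaw -1.9005495564483805 scale 0.9956223015196078 
 [[543.   33.8]
 [528.5  -8.8]
 [513.9 -51.4]
 [499.3 -94. ]]
```

Call:
play_rows(
  rows=[
    {"dp": [-0.6,-0.2,0.3],"turn": [0,0,0],"fingers": 1},
    {"dp": [-0.6,-0.2,0.5],"turn": [0,0,0],"fingers": 1},
    {"dp": [-0.6,-0.2,0.5],"turn": [0,0,0],"fingers": 1},
    {"dp": [0,0,0.5],"turn": [0,0,0],"fingers": 1},
    {"dp": [0,0,0],"turn": [0,0,0],"fingers": 1},
  ],
)

```text
clock: 1.82
eef_pos: [534.3, 39.9, 155.5]
tcp_rot: [-3.139, -0.006, 2.8]
contact_force: [-0.7, -0.2, -1.3]
opening: 0.002
grasp_force: 0.0
```

Call:
play_rows(
  rows=[
    {"dp": [0,0,0],"turn": [0,0,0],"fingers": 1},
  ],
)

```text
clock: 1.9
eef_pos: [534.9, 40.7, 158.3]
tcp_rot: [-3.14, -0.003, 2.801]
contact_force: [-0.5, 0.5, 1.0]
opening: 0.002
grasp_force: 0.0
```

Run:
```python
from rig import r
import cv2,numpy as np
f=r.grab_frame("wrist");g=r.grab_frame("scene");np.savez("w2.npz",**f);np.savez("s2.npz",**g)
a=cv2.resize(f["pixels"][170:384,60:330],None,fx=1.45,fy=1.45);b=cv2.resize(g["pixels"][130:260,200:330],None,fx=3,fy=3)
h=max(a.shape[0],b.shape[0]);cv2.imwrite("pics/w2.png",np.hstack([cv2.copyMakeBorder(o,0,h-o.shape[0],0,0,0) for o in(a,b)])[:,:,::-1])
s=r.sense();print(s["clock"],s["eef_pos"],s["tcp_rot"],s["contact_force"])
from h import *
```

```text
2.0 [536.11518416  41.13307297 160.16311485] [3.14130921e+00 3.34788648e-04 2.80228754e+00] [-0.18380886 -0.47825739  0.27498369]
```

View pics/w2.png

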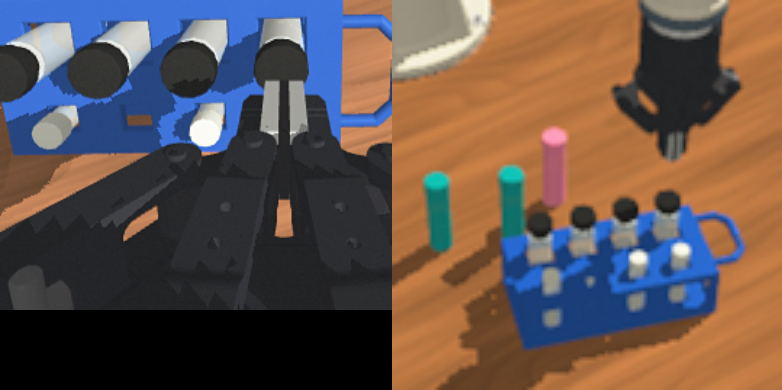

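The crop shows the heads from the wrist at 1 (281,63), 2 (190,66), 3 (98,68) and 4 (12,72). The fingers are just behind head 1. I'll refine with this closer view.

Run:
```python
import numpy as np
from h import *
f=dict(np.load("w2.npz"));p=f["pixels"];print(np.round(f["pose"][:3,3],1))
g=p.astype(int).max(2)<75;m=np.zeros_like(g);m[192:242,40:222]=g[192:242,40:222]
for c,a in sorted(blobs(m,300,3000),key=lambda t:t[0][0]): print(c,a,np.round(onz(f,*c,103)[:2],1))
# head 1: width extents and top row
q=np.argwhere(g[192:225,230:277]);print(q[:,1].min()+230,q[:,1].max()+230,q[:,0].min()+192)
for u,v in((60+281/1.45,170+63/1.45),(60+190/1.45,170+66/1.45),(60+98/1.45,170+68/1.45),(60+12/1.45,170+72/1.45)): print(np.round(onz(f,u,v,103)[:2],1),np.round(onz(f,u,v,108)[:2],1))
```

```text
[466.5  65.7 301.7]
[ 63.58013053 219.77229877] 1379 [499.2 -91.7]
[127.18925421 217.9967923 ] 1247 [513.1 -48.2]
[190.04013378 217.29849498] 1196 [527.5  -5.8]
235 272 197
[539.8  37.9] [538.   38.6]
[526.5  -4.6] [525.   -2.8]
[512.4 -47.6] [511.3 -44.7]
[500.3 -88.4] [499.4 -84.6]
```

Rounded stopper centres are 1 (542,35.5), 2 (528,-7), 3 (513.5,-49.7) and 4 (499.3,-92.5). Now I'll centre over stopper 1 and come down to just above it.

Call:
play_rows(
  rows=[
    {"dp": [-0.19,-0.08,0.4],"turn": [0,0,0],"fingers": 1},
    {"dp": [0,0,0.4],"turn": [0,0,0],"fingers": 1},
    {"dp": [0,0,0.2],"turn": [0,0,0],"fingers": 1},
    {"dp": [0,0,0],"turn": [0,0,0],"fingers": 1},
    {"dp": [0,0,0],"turn": [0,0,0],"fingers": 1},
  ],
)

```text
clock: 2.42
eef_pos: [542.2, 35.5, 120.0]
tcp_rot: [3.141, 0.0, 2.802]
contact_force: [-1.0, 0.3, 0.2]
opening: -0.002
grasp_force: 0.0
```

Call:
play_rows(
  rows=[
    {"dp": [0,0,0.1],"turn": [0,0,0],"fingers": 1},
    {"dp": [0,0,0.1],"turn": [0,0,0],"fingers": 1},
    {"dp": [0,0,0.1],"turn": [0,0,0],"fingers": 1},
    {"dp": [0,0,0],"turn": [0,0,0],"fingers": 1},
  ],
)

```text
clock: 2.75
eef_pos: [542.1, 35.1, 106.9]
tcp_rot: [-3.141, -0.0, 2.802]
contact_force: [-0.9, -0.3, 1.7]
opening: -0.002
grasp_force: 0.8
```

Call:
play_rows(
  rows=[
    {"dp": [0,0,0.05],"turn": [0,0,0],"fingers": 1},
    {"dp": [0,0,0.05],"turn": [0,0,0],"fingers": 1},
    {"dp": [0,0,0],"turn": [0,0,0],"fingers": 1},
  ],
)

```text
clock: 3.0
eef_pos: [542.3, 35.1, 103.1]
tcp_rot: [3.142, 0.0, 2.802]
contact_force: [1.0, 0.8, 1.4]
opening: 0.001
grasp_force: 1.0
```

Call:
play_rows(
  rows=[
    {"dp": [0,0,0.03],"turn": [0,0,0],"fingers": 1},
    {"dp": [0,0,0],"turn": [0,0,0],"fingers": 1},
    {"dp": [0,0,0],"turn": [0,0,0],"fingers": 1},
  ],
)

```text
clock: 3.25
eef_pos: [542.5, 35.1, 102.2]
tcp_rot: [3.141, 0.0, 2.802]
contact_force: [-0.1, 0.2, 3.9]
opening: 0.001
grasp_force: 1.6
```

Call:
play_rows(
  rows=[
    {"dp": [0,0,0.03],"turn": [0,0,0],"fingers": 1},
    {"dp": [0,0,0],"turn": [0,0,0],"fingers": 1},
    {"dp": [0,0,0],"turn": [0,0,0],"fingers": 1},
  ],
)

```text
clock: 3.5
eef_pos: [542.7, 35.1, 101.3]
tcp_rot: [3.141, 0.001, 2.802]
contact_force: [0.6, 0.3, 6.4]
opening: 0.001
grasp_force: 3.4
```

Call:
play_rows(
  rows=[
    {"dp": [0,0,0.03],"turn": [0,0,0],"fingers": 1},
    {"dp": [0,0,0],"turn": [0,0,0],"fingers": 1},
    {"dp": [0,0,0],"turn": [0,0,0],"fingers": 1},
  ],
)

```text
clock: 3.75
eef_pos: [542.9, 35.1, 100.4]
tcp_rot: [3.141, 0.001, 2.802]
contact_force: [-0.3, -0.2, 10.6]
opening: -0.004
grasp_force: 5.1
```

The force rises at 4 N/mm, so stopper 1 is home. Next I lift off and move to stopper 2.

Call:
play_rows(
  rows=[
    {"dp": [0,0,-0.3],"turn": [0,0,0],"fingers": 1},
    {"dp": [0,0,-0.3],"turn": [0,0,0],"fingers": 1},
    {"dp": [0,-0.56,0],"turn": [0,0,0],"fingers": 1},
    {"dp": [-0.02,-0.56,0],"turn": [0,0,0],"fingers": 1},
    {"dp": [0,0,0],"turn": [0,0,0],"fingers": 1},
  ],
)

```text
clock: 4.17
eef_pos: [526.6, -9.7, 123.9]
tcp_rot: [-3.14, -0.001, 2.801]
contact_force: [-0.2, -0.1, 0.0]
opening: -0.0
grasp_force: 0.0
```

Call:
play_rows(
  rows=[
    {"dp": [0,0,0.15],"turn": [0,0,0],"fingers": 1},
    {"dp": [0,0,0.15],"turn": [0,0,0],"fingers": 1},
    {"dp": [0,0,0.1],"turn": [0,0,0],"fingers": 1},
    {"dp": [0,0,0.1],"turn": [0,0,0],"fingers": 1},
    {"dp": [0,0,0],"turn": [0,0,0],"fingers": 1},
  ],
)

```text
clock: 4.58
eef_pos: [527.8, -6.9, 102.7]
tcp_rot: [-3.141, -0.001, 2.802]
contact_force: [-0.0, -0.2, 1.6]
opening: 0.001
grasp_force: 0.7
```

Call:
play_rows(
  rows=[
    {"dp": [0,0,0.03],"turn": [0,0,0],"fingers": 1},
    {"dp": [0,0,0.03],"turn": [0,0,0],"fingers": 1},
    {"dp": [0,0,0],"turn": [0,0,0],"fingers": 1},
    {"dp": [0,0,0],"turn": [0,0,0],"fingers": 1},
  ],
)

```text
clock: 4.92
eef_pos: [528.5, -7.2, 101.7]
tcp_rot: [3.141, 0.001, 2.802]
contact_force: [-0.0, 0.7, 5.3]
opening: 0.002
grasp_force: 2.7
```

Call:
play_rows(
  rows=[
    {"dp": [0,0,0.03],"turn": [0,0,0],"fingers": 1},
    {"dp": [0,0,0],"turn": [0,0,0],"fingers": 1},
    {"dp": [0,0,0],"turn": [0,0,0],"fingers": 1},
  ],
)

```text
clock: 5.17
eef_pos: [528.8, -7.3, 100.8]
tcp_rot: [3.141, 0.001, 2.802]
contact_force: [-1.0, 0.6, 8.1]
opening: 0.001
grasp_force: 4.3
```

Call:
play_rows(
  rows=[
    {"dp": [0,0,0.02],"turn": [0,0,0],"fingers": 1},
    {"dp": [0,0,0],"turn": [0,0,0],"fingers": 1},
    {"dp": [0,0,0],"turn": [0,0,0],"fingers": 1},
  ],
)

```text
clock: 5.42
eef_pos: [528.9, -7.3, 100.3]
tcp_rot: [3.141, 0.002, 2.802]
contact_force: [-1.6, 0.4, 10.7]
opening: -0.001
grasp_force: 5.4
```

Stopper 2 is home. On to stopper 3.

Call:
play_rows(
  rows=[
    {"dp": [0,0,-0.3],"turn": [0,0,0],"fingers": 1},
    {"dp": [0,0,-0.3],"turn": [0,0,0],"fingers": 1},
    {"dp": [0,-0.56,0],"turn": [0,0,0],"fingers": 1},
    {"dp": [0,-0.56,0],"turn": [0,0,0],"fingers": 1},
    {"dp": [0,0,0],"turn": [0,0,0],"fingers": 1},
  ],
)

```text
clock: 5.83
eef_pos: [512.0, -51.7, 123.3]
tcp_rot: [-3.141, -0.001, 2.801]
contact_force: [0.4, -0.3, -0.2]
opening: -0.002
grasp_force: 0.0
```

Call:
play_rows(
  rows=[
    {"dp": [0,0,0.15],"turn": [0,0,0],"fingers": 1},
    {"dp": [0,0,0.15],"turn": [0,0,0],"fingers": 1},
    {"dp": [0,0,0.1],"turn": [0,0,0],"fingers": 1},
    {"dp": [0,0,0.1],"turn": [0,0,0],"fingers": 1},
    {"dp": [0,0,0],"turn": [0,0,0],"fingers": 1},
  ],
)

```text
clock: 6.25
eef_pos: [513.0, -49.1, 102.4]
tcp_rot: [-3.141, -0.001, 2.803]
contact_force: [0.6, 0.7, 2.6]
opening: -0.002
grasp_force: 1.4
```

Call:
play_rows(
  rows=[
    {"dp": [0,0,0.03],"turn": [0,0,0],"fingers": 1},
    {"dp": [0,0,0.03],"turn": [0,0,0],"fingers": 1},
    {"dp": [0,0,0],"turn": [0,0,0],"fingers": 1},
    {"dp": [0,0,0],"turn": [0,0,0],"fingers": 1},
  ],
)

```text
clock: 6.58
eef_pos: [513.6, -49.5, 101.4]
tcp_rot: [3.141, 0.001, 2.802]
contact_force: [-1.1, 0.1, 7.1]
opening: 0.001
grasp_force: 3.3
```

Call:
play_rows(
  rows=[
    {"dp": [0,0,0.03],"turn": [0,0,0],"fingers": 1},
    {"dp": [0,0,0],"turn": [0,0,0],"fingers": 1},
    {"dp": [0,0,0],"turn": [0,0,0],"fingers": 1},
  ],
)

```text
clock: 6.83
eef_pos: [513.9, -49.5, 100.5]
tcp_rot: [3.141, 0.001, 2.802]
contact_force: [-0.9, 0.4, 9.8]
opening: -0.002
grasp_force: 5.0
```

Stopper 3 is home. On to stopper 4.

Call:
play_rows(
  rows=[
    {"dp": [0,0,-0.3],"turn": [0,0,0],"fingers": 1},
    {"dp": [0,0,-0.3],"turn": [0,0,0],"fingers": 1},
    {"dp": [0,-0.56,0],"turn": [0,0,0],"fingers": 1},
    {"dp": [0,-0.56,0],"turn": [0,0,0],"fingers": 1},
    {"dp": [0,0,0],"turn": [0,0,0],"fingers": 1},
  ],
)

```text
clock: 7.25
eef_pos: [497.2, -93.8, 123.7]
tcp_rot: [-3.141, -0.0, 2.801]
contact_force: [0.1, -0.0, -0.2]
opening: -0.002
grasp_force: 0.0
```

Call:
play_rows(
  rows=[
    {"dp": [0,0,0.15],"turn": [0,0,0],"fingers": 1},
    {"dp": [0,0,0.15],"turn": [0,0,0],"fingers": 1},
    {"dp": [0,0,0.1],"turn": [0,0,0],"fingers": 1},
    {"dp": [0,0,0.1],"turn": [0,0,0],"fingers": 1},
    {"dp": [0,0,0],"turn": [0,0,0],"fingers": 1},
  ],
)

```text
clock: 7.67
eef_pos: [498.0, -91.4, 102.7]
tcp_rot: [-3.141, -0.001, 2.803]
contact_force: [0.3, -0.4, 1.2]
opening: -0.003
grasp_force: 0.8
```

Call:
play_rows(
  rows=[
    {"dp": [0,0,0.03],"turn": [0,0,0],"fingers": 1},
    {"dp": [0,0,0.03],"turn": [0,0,0],"fingers": 1},
    {"dp": [0,0,0],"turn": [0,0,0],"fingers": 1},
    {"dp": [0,0,0],"turn": [0,0,0],"fingers": 1},
  ],
)

```text
clock: 8.0
eef_pos: [498.6, -91.8, 101.6]
tcp_rot: [3.141, 0.001, 2.802]
contact_force: [-0.2, 0.8, 5.2]
opening: 0.002
grasp_force: 2.8
```

Call:
play_rows(
  rows=[
    {"dp": [0,0,0.03],"turn": [0,0,0],"fingers": 1},
    {"dp": [0,0,0],"turn": [0,0,0],"fingers": 1},
    {"dp": [0,0,0],"turn": [0,0,0],"fingers": 1},
  ],
)

```text
clock: 8.25
eef_pos: [498.9, -91.9, 100.8]
tcp_rot: [3.141, 0.001, 2.802]
contact_force: [-0.3, 1.3, 8.8]
opening: -0.0
grasp_force: 4.4
```

Stopper 4 is home. I'll lift clear and check.

Call:
play_rows(
  rows=[
    {"dp": [0,0,-0.3],"turn": [0,0,0],"fingers": 1},
    {"dp": [0,0,-0.9],"turn": [0,0,0],"fingers": 1},
    {"dp": [0,0,-0.9],"turn": [0,0,0],"fingers": 1},
    {"dp": [0,0,-0.9],"turn": [0,0,0],"fingers": 1},
    {"dp": [0,0,0],"turn": [0,0,0],"fingers": 1},
  ],
)

```text
clock: 8.67
eef_pos: [501.8, -92.5, 226.6]
tcp_rot: [3.14, 0.01, 2.802]
contact_force: [1.0, -0.0, 0.8]
opening: 0.001
grasp_force: 0.0
```

Call:
play_rows(
  rows=[
    {"dp": [0,0,0],"turn": [0,0,0],"fingers": 1},
    {"dp": [0,0,0],"turn": [0,0,0],"fingers": 1},
    {"dp": [0,0,0],"turn": [0,0,0],"fingers": 1},
  ],
)

```text
clock: 8.92
eef_pos: [497.3, -91.7, 218.7]
tcp_rot: [-3.141, -0.002, 2.802]
contact_force: [0.9, -0.6, -0.7]
opening: -0.003
grasp_force: 0.0
```

Run:
```python
from rig import r
import cv2,numpy as np
g=r.grab_frame("scene")["pixels"];a=np.load("scene0.npz")["pixels"]
cv2.imwrite("pics/end.png",np.hstack([cv2.resize(o[160:260,195:325],None,fx=3,fy=3) for o in(a,g)])[:,:,::-1])
s=r.sense();print(s["clock"],s["eef_pos"],s["contact_force"])
```

```text
8.9667 [497.28448531 -91.71229478 218.60829158] [-0.07494932 -0.58919961 -0.25277775]
```

View pics/end.png

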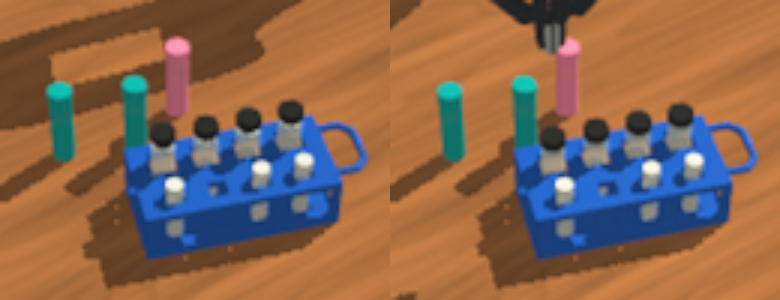

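The before/after crops show all four stoppers lower, at about (552,138), (596,130), (638,122) and (681,113). The rack, tubes and look-alikes have not moved, and the fingers are clear.

```bash
python3 -c "
from rig import r
print(r.sign_off())"
```

```text
the job is handed in; nothing more can be done
None
```

I pressed all four black stoppers home in order from the loop end, each at about 9–11 N, and handed the job in at about 9 s with the rack and everything around it unmoved in the final picture; the hand-in returned no verdict.

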